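Open the filter box: press the snap tab, push the cover off its seat

TASK

Open the filter box so that the filter can be inspected: with the cover still on its seat, press the snap tab down fully until it stays in, then push the released cover along its rails, over the tab, off its seat and on to the stop at the other end. Only press and push with the fingertips: the cover must stay flat on its rails and must not be lifted, and the vial, timer and gauze roll must be left where they stand.

Things in the scene. Friction and masses are not known exactly. Their poses are not given: they have to be found in the camera images.
- filter_box: Grey open plastic box, fixed to the worktop. Origin at worktop height on its centre line, at the border between seat and tab. Its x = sliding direction of the cover, seat at -x, far stop at +x; z up. It reaches x -86..106 (hose stub to 130), y +-54 (screw ears to +-68 near x 10) mm. Side walls 37 mm high, at the seat 46 mm with lips inward to |y| = 39.5; wall behind the seat 38 mm high.
- rest (a point): Where the cover's origin lies when the cover is against the far stop: box x = 62 mm, on the ledges. The ledges (30 mm high, |y| 31 to 43) carry the cover along the whole box; between them the box is an open trough, floor at height 12 mm, with a white pleated filter cartridge (24 mm high) under the seat. The far stop wall is at box x = 100 mm, 40 mm high.
- cover: White plastic sliding cover, loose, 0.08 to 0.17 kg: plate 76 (x) x 84 (y) x 10 mm. Origin at the centre of its underside, axes as the box. Seated, its origin is at box x = -40 (+-1), y = 0, z = 30 mm, its top at height 40 mm; pushed to the far stop, x = 62. Sliding takes 1 to 2 N. While the tab is up, the tab blocks it.
- cover_rib (a point): Middle of the top edge of the push rib on the cover, 26 mm behind (-x) the cover's centre: 6 mm thick in x, 52 mm long in y, 10 mm tall, top at height 50 mm. Push its -x face toward +x, with the fingertips some 5 mm above the plate (height 45 mm); the plate goes on 9 mm behind that face.
- tab_top (a point): Pressing point on top of the snap tab, a black ridged pad in the trough just ahead of the cover's front edge: box x 0..40 mm, 34 mm wide. This point is at box x = 22, y = 0, height 40 mm with the tab up, 27 mm fully in. Closed fingers have room round it.
- tab (a joint): Travel of the snap tab straight down, m: 0 up (cover locked), 0.013 fully in; it starts at 0 to 0.002. The tab stays where it is left. It moves at about 4 to 5 N; the cover can pass over it beyond 0.010.
- vial: Bystander: loose glass vial, 24 mm wide, 54 mm high, standing beside the filter box; origin at its foot.
- timer: Bystander: loose white lab timer, 55 x 62 x 22 mm, lying on the worktop; origin at its foot.
- gauze_roll: Bystander: loose white gauze roll, 51 mm wide, 61 mm high, standing; origin at its foot.
There are look-alikes about, which are no part of the job. Leave any turquoise look-alike of the cover alone.

How it is judged:
By the outcome, as a careful person would: the job done as asked, in the order asked, and still so for the second after the job is handed in, with the robot touching nothing.
It also fails if it takes over 32 s, if anything falls off the work surface, if the arm or the gripper's body presses on something with over 40 N, if the wrist force passes 120 N, or if a joint passes its speed limit or range.

ROBOT

A 7-joint arm with a two-finger parallel gripper is mounted at the origin on a cart in front of the work surface, level with it; the furniture and walls round the work are solid. World frame = base frame: x ahead of the robot, y to its left, z up, the work surface at z = 0. Lengths are in m, angles in rad, forces in N, time in s.
With the tool pointing down it reaches from about 0.425 to 1.025 m from the base axis. Payload 3.6 kg.
Tool frame: the origin (TCP) lies at the centre of the arm's flange, where the gripper is bolted on; the fingertips stand 173 mm ahead of it and the grasp point (between the pads) lies 155 mm ahead of it (grasp_offset is the z of the grasp point in the tool frame, in m); z points along the fingers, y is the line along which they close (so a half turn about z gives the same grasp; the last joint's range is limited). The gripper opens to 85 mm and grips with 20 to 120 N. Pads are 22 mm wide; open, the fingers measure 114 mm over their backs; the gripper's body (76 mm by 85 mm) begins 54 mm behind the grasp point. The pads swing forward as they close: fully open they stand 13 mm farther back than shut.
Start: joints at [1.081, 0.591, 0.048, 1.609, -0.033, 0.943, -0.034], TCP at [0.28, -0.669, 0.405] pointing down, gripper open.
Joint ranges: [-2.69, 2.69], [-0.47, 2.24], [-1.27, 1.36], [0.19, 2.51], [-1.53, 4.68], [0.08, 2.07], [-3.09, 3.09]. Speed limits (rad/s): [2.57, 2.57, 3.14, 3.14, 3.14, 3.14, 3.14].

INTERFACE

Orientations are given as a unit quaternion [w, x, y, z].
In Python, from bench import * gives the robot as it stands. Calls block until the motion is done:
- move_to(position, orientation): joint-space move of the TCP to a pose.
- line_to(position, rotation=None, vel=0.15): straight line of the TCP; rotation=None keeps the orientation; vel is the mean speed in m/s.
- movej(angles): joint-space move.
- ungrasp() and gripper_close(): open the fingers fully, or close them until they stop; the grip force is fixed at half the most.
- hold(seconds).
- ik(position, orientation): joint angles nearest the present ones, or None.
- snapshot(name): name is "scene" or "top" or "wrist"; returns the picture (400x640x3 uint8, red, green, blue); there is no depth.
- camera_info(name): a dict with "mtx" (3x3 intrinsics, pixels), "R" (3x3) and "t" (3): a world point X has camera coordinates R X + t; the wrist camera has in their place "mount" (4x4, takes a point from camera to tool coordinates, whose origin is the TCP and whose axes are the flange's). Camera axes: x right, y down, z forward; pixel columns grow to the right and rows downward; lengths in m; the calibration is good to about 2 mm. A picture is of the moment at which its call begins: read the wrist's pose just before it. camera_info takes no time and is no camera call.
A pose or a line that the arm cannot do raises IKError and nothing moves.
- hand_in(): hands the job in; it is judged then, once.
Trained networks look in the newest picture that a camera, given by its name, has taken for a name from the list of things; names that differ only in an ending like _2 or _b are one class to them, and where a whole thing is asked for, a point or a joint stands for the part that bears it (a point fixed in the world has none). Each returns a list of dicts, best first, with "confidence" (0 to 1); they miss things now and then, are a little off and sometimes report something else, mostly with a low value. They report only what shows in the picture. A call takes as long as a camera call. They do not tell look-alikes from the thing itself.
- boxes_of(camera, thing): "rect" ([centre column, centre row, width, height] in pixels, round what is visible of it).
- outline_of(camera, thing): "mask" (400x640 bool, what is visible of it) and "rect" ([centre column, centre row, width, height] in pixels, round what is visible of it).
Readings, each from a call of its own:
- read_time(): time.
- read_qpos(): joint angles.
- read_qd(): joint speeds.
- read_tau(): joint torques, N m.
- read_tool_pos(): TCP position.
- read_eef_rot(): TCP orientation.
- read_contact_force(): force on the tool from outside, world axes, zero at the start.
- read_wrist_torque(): the same for the moment, N m.
- read_width(): finger opening in m.
- read_grip_force(): force on a finger pad.
Only numpy, scipy, OpenCV 4.12 (cv2) and the standard library are available. Lean on these libraries where they do the work, as an engineer would, in place of code of your own. Each camera call takes 0.05 s, during which the arm holds its last target. There are 200 camera calls.

## Working session

There is one attempt and no reset: what is moved stays moved. The work goes in short steps, each a Python script; the robot and the scene stay as the last script left them, time stands still between calls to the robot, and variables do not carry over. Pictures are saved under pics/ and viewed, at most 10 in all, crops included, and the job is handed in when it is done.

```bash
mkdir -p pics
python3 - <<'E'
from bench import *
import cv2,numpy as np
for n in ("scene","top"):
    im=snapshot(n); cv2.imwrite(f"pics/{n}0.png",im[:,:,::-1])
    c=camera_info(n); print(n,np.round(c["mtx"],1).tolist(),np.round(c["R"],3).tolist(),np.round(c["t"],3).tolist())
    for th in ("filter_box","cover","tab","vial","timer","gauze_roll"):
        print(th,[(np.round(b["rect"]).tolist(),round(b["confidence"],2)) for b in boxes_of(n,th)])
print(read_time(),read_eef_rot(),camera_info("wrist"))
E
```

```text
scene [[468.4, 0.0, 319.3], [0.0, 468.4, 204.4], [0.0, 0.0, 1.0]] [[0.643, -0.766, -0.017], [-0.437, -0.348, -0.829], [0.629, 0.541, -0.559]] [-0.476, 0.261, 0.679]
filter_box [([410.0, 279.0, 129.0, 84.0], 0.72)]
cover [([382.0, 276.0, 55.0, 38.0], 0.88), ([310.0, 257.0, 51.0, 29.0], 0.67)]
tab [([414.0, 271.0, 27.0, 22.0], 0.85)]
vial [([378.0, 243.0, 11.0, 23.0], 0.72)]
timer [([273.0, 217.0, 32.0, 33.0], 0.69)]
gauze_roll [([414.0, 271.0, 28.0, 22.0], 0.68), ([233.0, 189.0, 24.0, 32.0], 0.66)]
top [[367.8, 0.0, 320.1], [0.0, 367.8, 202.0], [0.0, 0.0, 1.0]] [[0.014, -1.0, 0.012], [-0.99, -0.016, -0.144], [0.144, -0.01, -0.99]] [-0.158, 0.55, 0.833]
filter_box [([406.0, 204.0, 75.0, 89.0], 0.59)]
cover []
tab [([409.0, 198.0, 22.0, 19.0], 0.7)]
vial [([370.0, 188.0, 15.0, 14.0], 0.43)]
timer []
gauze_roll [([220.0, 206.0, 32.0, 26.0], 0.89)]
0.7 [ 5.35910030e-05  9.80476388e-01  1.96636849e-01 -5.59004951e-06] {'mtx': array([[287.11894801,   0.        , 316.27191593],
       [  0.        , 287.11894801, 201.37160265],
       [  0.        ,   0.        ,   1.        ]]), 'mount': array([[ 7.78045327e-04, -9.56281072e-01, -2.92448126e-01,
         7.48660987e-02],
       [ 9.99999652e-01,  6.55877486e-04,  5.15790042e-04,
         3.91433580e-04],
       [-3.01430113e-04, -2.92448425e-01,  9.56281249e-01,
         3.09244971e-02],
       [ 0.00000000e+00,  0.00000000e+00,  0.00000000e+00,
         1.00000000e+00]])}
```

Run:
```python
import cv2
a=cv2.imread("pics/scene0.png")[160:340,200:520]
b=cv2.imread("pics/top0.png")[130:280,190:480]
cv2.imwrite("pics/a.png",cv2.resize(a,(800,450),interpolation=3)); cv2.imwrite("pics/b.png",cv2.resize(b,(800,414),interpolation=3))
```

```text
(no output)
```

View pics/a.png

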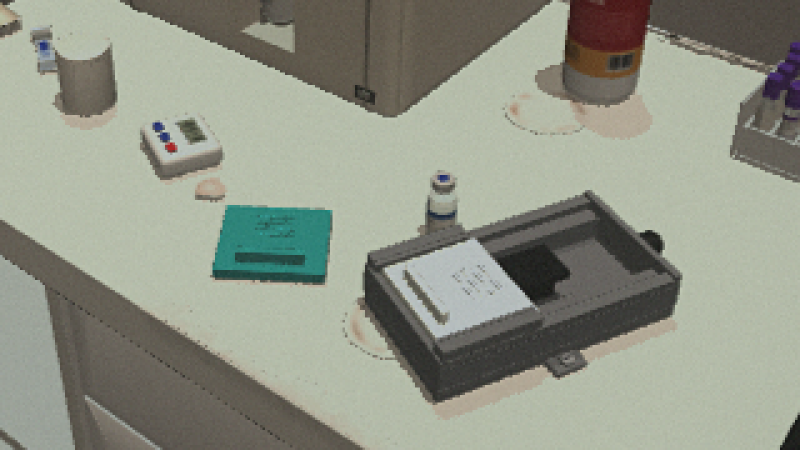

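View pics/b.png

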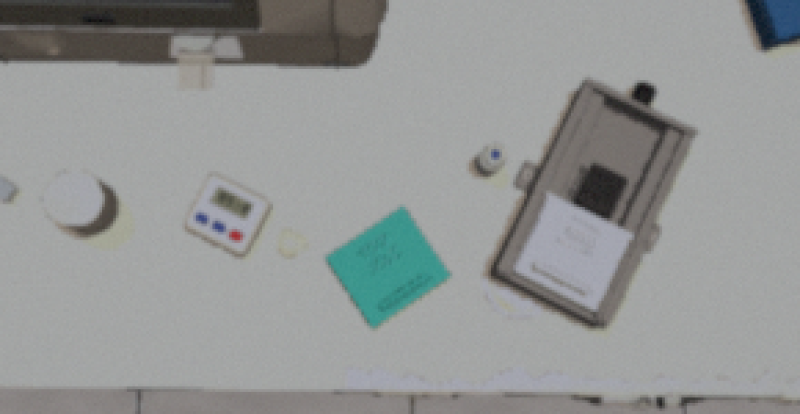

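Candidates for the cover: the white plate seated in the grey box at scene (382,276), and a turquoise look-alike at (310,257), which I'll leave alone. I choose the white one. The black tab is at scene (414,271), and the vial stands beside the box at (378,243). In the top view the box's far stop (with hose stub) points up and right, so its yaw is about -27°. Next I'll make a rough pose fit and go to a hover for a close view.

```bash
cat > h.py <<'E'
from bench import *
import numpy as np, cv2
from scipy.optimize import least_squares
from scipy.spatial.transform import Rotation as Ro
def box2w(p,P):
    c,s=np.cos(p[2]),np.sin(p[2]); P=np.atleast_2d(P)
    return np.c_[p[0]+c*P[:,0]-s*P[:,1],p[1]+s*P[:,0]+c*P[:,1],P[:,2]]
def ext(n,pos=None,q=None):
    c=camera_info(n)
    if n!="wrist": return c["mtx"],c["R"],c["t"]
    T=np.eye(4);T[:3,:3]=Ro.from_quat(np.roll(q,-1)).as_matrix();T[:3,3]=pos
    E=np.linalg.inv(T@c["mount"]); return c["mtx"],E[:3,:3],E[:3,3]
def proj(cam,X):
    K,R,t=cam; x=(K@(R@np.asarray(X).T+np.asarray(t)[:,None])).T; return x[:,:2]/x[:,2:]
def quat(yaw): # tool down, tool x at world angle yaw
    return np.array([0,np.cos(yaw/2),np.sin(yaw/2),0])
E
python3 - <<'E'
from h import *
s=290/800
# box coords (m) and crop pixels in top and scene
T=[((.1035,.05,.04),(588,82)),((.1035,-.05,.04),(692,131)),((-.086,-.05,.046),(604,325)),((-.086,.05,.046),(493,272)),((-.002,.0395,.04),(549,194)),((-.002,-.0395,.04),(631,236))]
S=[((.106,.054,.04),(588,192)),((.106,-.054,.04),(680,272)),((-.086,-.054,.046),(437,350)),((-.086,.054,.046),(369,257))]
Pt=np.array([a for a,_ in T]);ut=np.array([b for _,b in T])*s+[190,130]
Ps=np.array([a for a,_ in S]);us=np.array([b for _,b in S])*.4+[200,160]
ct,cs=ext("top"),ext("scene")
f=lambda p:np.r_[(proj(ct,box2w(p,Pt))-ut).ravel(),(proj(cs,box2w(p,Ps))-us).ravel()]
r=least_squares(f,[.55,-.2,-.47]); p=r.x; print(p,np.round(r.fun,1))
np.save("p0.npy",p)
tgt=box2w(p,[.04,0,.36])[0]
for y in (p[2],p[2]+np.pi):
    q=ik(tgt,quat(y)); print(y,q)
E
```

```text
[ 0.54688849 -0.3506154  -0.45393918] [ 0.8 -0.9  0.7 -0.3  0.3 -0.   1.8 -0.2  0.3 -1.2  0.7 -1.5 -0.5 -1.7
  0.1  1.2 -0.4  2.  -3.7 -1.7]
-0.4539391815744109 [ 0.33564439  0.60426218  0.24501867  1.73692404 -0.18901462  0.82347071
 -1.35686203]
2.6876534720153824 [ 0.85238139  0.64730587 -0.54440099  1.71153882  0.41057126  0.89865436
  1.25462626]
```

Run:
```python
from h import *
p=np.load("p0.npy")
move_to(box2w(p,[.045,0,.36])[0],quat(p[2]+np.pi)); gripper_close()
pos,q=read_tool_pos(),read_eef_rot()
im=snapshot("wrist"); cv2.imwrite("pics/w1.png",im[:,:,::-1]); np.savez("w1.npz",pos=pos,q=q)
cam=ext("wrist",pos,q)
for th in ("cover","tab","filter_box"):
    print(th,[(np.round(b["rect"]).tolist(),round(b["confidence"],2)) for b in boxes_of("wrist",th)])
P=[[-.078,.0395,.04],[-.078,-.0395,.04],[-.002,.0395,.04],[-.002,-.0395,.04],[0,.017,.04],[0,-.017,.04],[.04,.017,.04],[.04,-.017,.04],[.1,.05,.04],[.1,-.05,.04]]
u=proj(cam,box2w(p,P)); print(np.round(u,1).tolist(),read_time(),pos,read_width())
o=im[:,:,::-1].copy()
for a in u: cv2.circle(o,tuple(int(v) for v in a),1,(0,0,255),-1)
cv2.imwrite("pics/w1c.png",cv2.resize(o[0:300,160:480],None,fx=2,fy=2,interpolation=cv2.INTER_CUBIC)[:600])
```

```text
cover [([319.0, 106.0, 91.0, 81.0], 0.72), ([455.0, 41.0, 113.0, 78.0], 0.58)]
tab [([316.0, 167.0, 29.0, 39.0], 0.76)]
filter_box [([317.0, 149.0, 124.0, 191.0], 0.96)]
[[359.7, 57.5], [273.1, 57.5], [356.2, 142.1], [276.4, 142.1], [333.5, 144.2], [299.2, 144.1], [332.7, 183.5], [299.8, 183.4], [361.9, 236.9], [270.5, 236.9]] 3.25 [ 0.58736261 -0.37031219  0.3600239 ] -1.4921393746539485e-05
```

View pics/w1c.png

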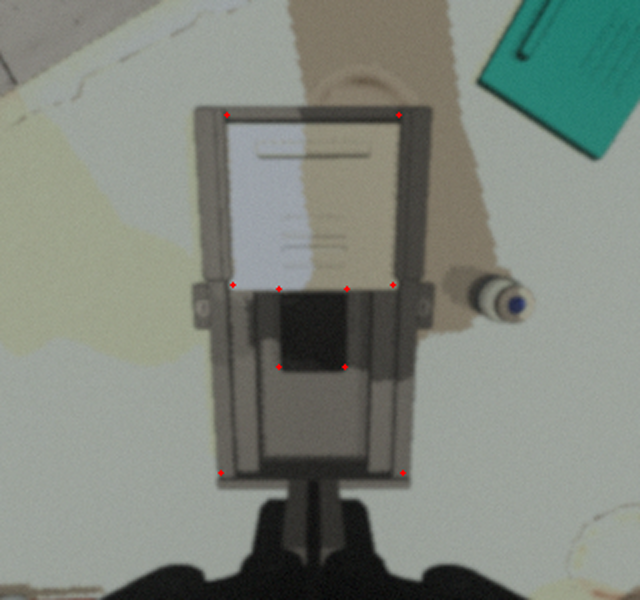

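The close view confirms the white cover (crop corners 228,123 to 396,290) in the grey box with the black tab (281–346, 293–371) ahead of it. The vial is at (515,303) and the turquoise plate is well clear. The rough fit is about 1–3 px off, so I'll refine it and press.

Run:
```python
from h import *
p0=np.load("p0.npy");d=np.load("w1.npz");cam=ext("wrist",d["pos"],d["q"])
M=[((-.078,.0395,.04),(399,123)),((-.078,-.0395,.04),(228,123)),((-.002,.0395,.04),(396,290)),((-.002,-.0395,.04),(234,290)),((.04,.017,.04),(346,371)),((.04,-.017,.04),(281,371)),((.106,.054,.04),(410,486)),((.106,-.054,.04),(218,486)),((-.086,.054,.046),(431,107)),((-.086,-.054,.046),(195,107))]
P=np.array([a for a,_ in M]);u=np.array([b for _,b in M])/2+[160,0]
r=least_squares(lambda p:(proj(cam,box2w(p,P))-u).ravel(),p0,loss="soft_l1");p=r.x
print(p,np.round((proj(cam,box2w(p,P))-u),1).tolist()); np.save("p.npy",p)
Q=quat(p[2]+np.pi)
move_to(box2w(p,[.022,0,.060+.173])[0],Q)
print("hover",read_time(),read_contact_force())
# press: descend in small steps, stop on bottom
for z in (.044,.036,.032,.029,.0275,.0265,.0255,.0245,.0235):
    line_to(box2w(p,[.022,0,z+.173])[0],vel=.04)
    f=read_contact_force(); print(z,np.round(read_tool_pos()[2]-.173,4),np.round(f,1))
    if f[2]>12: break
print(read_time())
```

```text
[ 0.54994426 -0.351447   -0.45175305] [[0.5, -0.3], [-0.3, -0.2], [-1.3, 0.2], [0.2, 0.3], [0.3, 0.9], [0.0, 0.9], [0.9, 1.5], [-1.0, 1.5], [2.2, -3.4], [-1.4, -3.2]]
hover 3.825 [0.17237328 0.02910187 1.46770874]
0.044 0.044 [ 1.  -0.5  0.4]
0.036 0.0358 [ 0.5 -0.   0.2]
0.032 0.0317 [0.4 0.8 0.5]
0.029 0.0287 [-0.1 -0.2  0.7]
0.0275 0.0275 [-1.3  0.7  3.3]
0.0265 0.0274 [-2.9  1.3  8.1]
0.0255 0.0273 [-3.1  1.6 13.9]
5.975
```

Run:
```python
from h import *
p=np.load("p.npy")
line_to(box2w(p,[.022,0,.065+.173])[0],vel=.15)
line_to(box2w(p,[.075,0,.12+.173])[0],vel=.25)
pos,q=read_tool_pos(),read_eef_rot()
im=snapshot("wrist"); cam=ext("wrist",pos,q)
o=im[:,:,::-1].copy()
P=[[-.078,.042,.04],[-.078,-.042,.04],[-.002,.0395,.04],[-.002,-.0395,.04],[0,.017,.027],[0,-.017,.027],[.04,.017,.027],[.04,-.017,.027],[-.069,.026,.05],[-.069,-.026,.05],[-.063,.026,.05],[-.063,-.026,.05]]
for a in proj(cam,box2w(p,P)): cv2.circle(o,tuple(int(round(v)) for v in a),1,(0,0,255),-1)
cv2.imwrite("pics/w2.png",cv2.resize(o[0:300,160:480],None,fx=2,fy=2,interpolation=cv2.INTER_CUBIC)); print(read_time())
```

```text
6.9
```

View pics/w2.png

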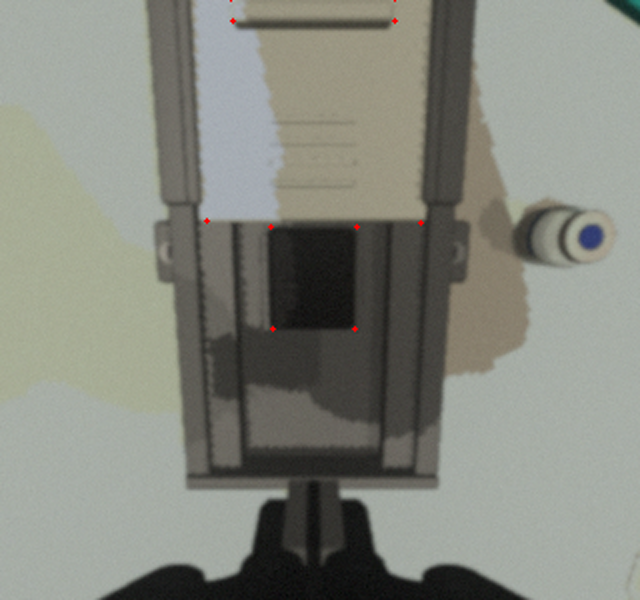

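The pressed tab lines up with its fully-in height (27 mm; corners 271–357, 227–329), and the cover is still seated. Next I'll go behind the rib and push.

Run:
```python
from h import *
p=np.load("p.npy")
g=lambda x,z,v:line_to(box2w(p,[x,0,z+.173])[0],vel=v)
g(-.089,.10,.25); g(-.089,.046,.1)
print(read_time(),read_tool_pos()[2]-.173,np.round(read_contact_force(),2))
ex=np.array([np.cos(p[2]),np.sin(p[2])])
def rep(x): 
    f=read_contact_force(); print(round(x,3),round((read_tool_pos()[:2]-p[:2])@ex,4),np.round([f[:2]@ex,f[2]],1)); return f[:2]@ex
for x in (-.078,-.06,-.03,0,.012): g(x,.0455,.05); rep(x)
for x in np.arange(.014,.030,.0015):
    g(x,.0455,.03)
    if rep(x)<-7: break
print(read_time())
```

```text
8.4 0.045992619430726245 [ 0.27 -0.19  0.33]
-0.078 -0.0773 [-1.5 -0.7]
-0.06 -0.0595 [-0.1 -0.7]
-0.03 -0.0299 [-0.9  0.1]
0 0.0001 [-1.   0.3]
0.012 0.0125 [-1.2  0.3]
0.014 0.0141 [0.3 0. ]
0.016 0.0154 [-0.4 -0.2]
0.017 0.0171 [-1.3 -0.7]
0.018 0.0187 [-0.1  0.5]
0.02 0.0202 [ 0.1 -0.7]
0.022 0.0216 [-0.5 -0.4]
0.023 0.0221 [-4.5  3. ]
0.024 0.0227 [-7.5  4.3]
13.1667
```

Run:
```python
from h import *
p=np.load("p.npy")
g=lambda x,z,v:line_to(box2w(p,[x,0,z+.173])[0],vel=v)
g(.010,.0455,.06); g(.005,.16,.15); g(.08,.19,.2)
pos,q=read_tool_pos(),read_eef_rot()
im=snapshot("wrist"); cam=ext("wrist",pos,q); o=im[:,:,::-1].copy()
P=[[.024,.042,.04],[.024,-.042,.04],[.1,.042,.04],[.1,-.042,.04],[0.039,.026,.05],[.039,-.026,.05],[.033,.026,.05],[.033,-.026,.05]]
for a in proj(cam,box2w(p,P)): cv2.circle(o,tuple(int(round(v)) for v in a),1,(0,0,255),-1)
s=snapshot("scene")[160:340,200:520,::-1]
cv2.imwrite("pics/w3.png",np.vstack([cv2.resize(o[0:260,160:480],(400,325)),cv2.resize(s,(400,225))])); print(read_time())
```

```text
15.125
```

View pics/w3.png

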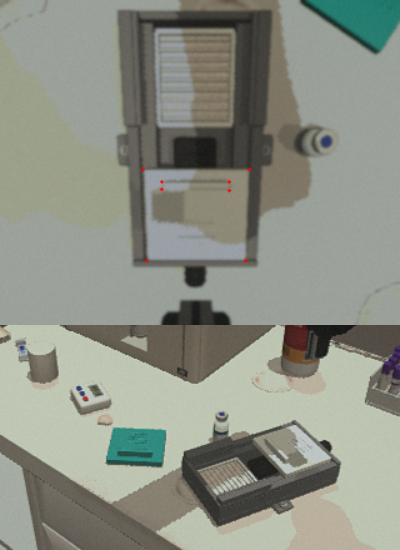

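The cover lies flat against the far stop with its corners on the predicted points (143,169 to 246,261). The filter is exposed, the tab is down, and the vial, timer and roll haven't moved.

```bash
python3 -c "
from bench import *
print(hand_in())"
```

```text
the job is handed in; nothing more can be done
None
```

I pressed the tab fully in, where it stayed, then pushed the cover flat along its rails to the far stop. The filter is exposed, the vial, timer and gauze roll are where they stood, and I handed the job in at about 15 s.

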